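# Stack, index and clamp valve plates

### The arm

A 7-joint arm with a two-finger parallel gripper is mounted at the origin on the work surface. World frame = base frame: x ahead of the robot, y to its left, z up, the work surface at z = 0. Lengths are in m, angles in rad, forces in N, time in s.
With the tool pointing down it reaches from about 0.35 to 0.9 m from the base axis. Payload 8.1 kg.
Tool frame: the origin (TCP) lies between the finger pads; the fingertips stand 11 mm ahead of it and the grasp point (between the pads) lies 8 mm behind it; z points along the fingers, y is the line along which they close (so a half turn about z gives the same grasp; the last joint's range is limited). The gripper opens to 92 mm and grips with 3 to 60 N. Pads are 19 mm wide; open, the fingers measure 130 mm over their backs; the gripper's body (75 mm by 190 mm) begins 47 mm behind the grasp point.
Start: joints at [1.012, 0.434, 0.025, 1.573, -0.012, 1.134, -0.075], TCP at [0.275, -0.561, 0.238] pointing down, gripper open.
Joint ranges: [-2.62, 2.62], [-0.44, 2.09], [-1.27, 1.32], [0.08, 2.57], [-1.32, 4.46], [0.12, 2], [-2.74, 2.74]. Speed limits (rad/s): [2.22, 2.22, 3.01, 3.01, 3.14, 3.14, 3.14].

### API

Orientations are given as a rotation vector (axis times angle).
In Python, from station import arm gives the robot as it stands. Calls block until the motion is done:
- arm.move_ptp(position, orientation): joint-space move of the TCP to a pose.
- arm.movel(position, attitude=None, max_speed=0.15): straight line of the TCP; attitude=None keeps the orientation; max_speed is the mean speed in m/s.
- arm.set_joints(angles): joint-space move.
- arm.grip(opening): opening from 0.0 (shut) to 1.0 (fully open); the grip force is fixed at half the most; returns when the fingers have stopped.
- arm.wait(seconds).
- arm.ik(position, orientation): joint angles nearest the present ones, or None.
- arm.get_state(): the state.
- arm.grab_frame(name): name is "scene" or "top" or "wrist"; returns a dict with "image" (480x640x3 uint8, red, green, blue), "K" (3x3 intrinsics, pixels), "k1" (the pictures are not rectified: a ray, as slopes to the right and down, at radius r is drawn at 1 + k1 r^2 times it, then the intrinsics apply), "R" (3x3) and "t" (3): a world point X has camera coordinates R X + t; the wrist camera has in their place "mount" (4x4, takes a point from camera to tool coordinates, whose origin is the TCP and whose axes are the flange's). Camera axes: x right, y down, z forward; pixel columns grow to the right and rows downward; lengths in m; the calibration is good to about 2 mm. A picture is of the moment at which its call begins: read the wrist's pose just before it. There is no depth.
A pose or a line that the arm cannot do raises arm.Unreachable and nothing moves.
- arm.sign_off(): hands the job in; it is judged then, once.
The state is a dict: "clock": time; "joints": joint angles; "qvel": joint speeds; "joint_efforts": joint torques, N m; "tcp_pos": TCP position; "ee_rot": TCP orientation; "wrist_force": force on the tool from outside, world axes, zero at the start; "ft_torque": the same for the moment, N m; "finger_gap": opening from 0.0 (shut) to 1.0 (fully open); "grip_force": force on a finger pad.
Only numpy, scipy, OpenCV 4.12 (cv2) and the standard library are available. Lean on these libraries where they do the work, as an engineer would, in place of code of your own. Each camera call takes 0.05 s, during which the arm holds its last target. There are 200 camera calls.

### The job

Turn the turntable to its loading detent (nest towards the robot) and stack all the grey plates flat and square on the black nest pad between its guides, with one white separator sheet between each plate and the next so that no two plates touch. Then turn the table a quarter turn by its red post so that the stack sits in the other detent under the press, and roll the thumbwheel with a fingertip to bring the spring foot down until the stack has pushed it about halfway back into its sleeve. Leave any spare sheet lying on the worktop, and leave the ball valve, the brass nuts and the filter cup alone.

Things in the scene. Friction and masses are not known exactly. Their poses are not given: they have to be found in the camera images.
- turntable_axis (a point): point on the upright axis of the steel turntable (disc 290 mm across, upper face 42 mm above the worktop), at its upper face. Its axes are the fixed station's: x away from the robot (within 0.2 rad), y left, z up.
- turntable (a joint): angle of the turntable, rad, growing clockwise from above. 0: press detent, nest under the foot (the start). 1.571: loading detent, nest towards the robot, post away from it. An over-centre spring under the disc carries it into the nearer of these two end stops from anywhere between and holds it there; about 2 N at the post turns it
- nest (a point): centre of the top of the nest, a black rubber pad 78 x 46 mm, 48 mm above the worktop, 90 mm from the axis. Turns with the table: x along its 78 mm (radial), z up; the plates' length goes along x. Dark steel guides around it, tops 108 mm above the worktop: end stops (30 wide) with faces at x = +-46 mm, and posts at x = +-34 (8 wide) with faces at y = +-31; long sides open
- post_top (a point): centre of the top of the red upright post, 22 mm diameter and 68 mm tall, that stands on the turntable 90 mm from its axis, opposite the nest; top 110 mm above the worktop. Pinch or push it to turn the table
- thumbwheel (a joint): angle of the thumbwheel, rad, 0 at the start; grows as its top rolls away from the robot (along the station's x), which lowers the foot by 15 mm per rad; rolling it back raises the foot. Range 0 to 5. It stays where it is left; turning takes 1 to 3 N at the rim
- wheel_top (a point): highest point of the black rubber thumbwheel: radius 32, width 30 mm, grey and orange ribs, axle along the station's y; 85 mm above the worktop, 10 mm above the housing, whose cheeks lie close beside it, so roll it by a fingertip pressed on top and drawn along this point's x. 5 to 10 N downwards is enough to drive it by friction. The point does not turn with the wheel
- foot (a joint): how far the stack has pushed the foot up into its sleeve, m: 0 hanging free, 0.018 fully in; 0.009 is halfway (0.003 to 0.014 will do). The red rod seen between the black foot and the steel sleeve shortens as it goes in, from 22 mm to 4 mm. Spring about 1 N at first touch, 3 N at the end
- foot_under (a point): centre of the underside of the foot, a black disc 42 mm across above the nest's press position; 130 mm above the worktop at the start, so a full stack (60 mm on the nest, top at 108 mm) passes under it. Above it is the press arm, 40 mm wide, underside at 205 mm, running along the station's y to a column, 230 mm tall, 125 mm to the -y side of this point
- plate_a: loose grey PVC valve bonnet plate, a flat slab 80 x 50 x 16 mm, ring and four dark bolt spots on its top; 0.06 to 0.13 kg. Either face may be up. Origin: centre of one face (the underside at the start), x along its 80 mm length, z up. Starts flat on the blue lay-out area of the worktop. Two or three plates are present; an absent one reads None. Grip it across the 50 mm width
- plate_b: loose grey PVC valve bonnet plate, a flat slab 80 x 50 x 16 mm, ring and four dark bolt spots on its top; 0.06 to 0.13 kg. Either face may be up. Origin: centre of one face (the underside at the start), x along its 80 mm length, z up. Starts flat on the blue lay-out area of the worktop. Two or three plates are present; an absent one reads None. Grip it across the 50 mm width
- plate_c: loose grey PVC valve bonnet plate, a flat slab 80 x 50 x 16 mm, ring and four dark bolt spots on its top; 0.06 to 0.13 kg. Either face may be up. Origin: centre of one face (the underside at the start), x along its 80 mm length, z up. Starts flat on the blue lay-out area of the worktop. Two or three plates are present; an absent one reads None. Grip it across the 50 mm width
- sheet_a: loose white nylon separator sheet, 84 x 54 x 6 mm, 0.03 kg. Either face may be up. Origin: centre of one face (the underside at the start), x along its 84 mm length, z up. Starts flat on the blue lay-out area of the worktop. Both sheets are always present, so with two plates one stays spare; gripped across the 54 mm width by the very tips of the fingers
- sheet_b: loose white nylon separator sheet, 84 x 54 x 6 mm, 0.03 kg. Either face may be up. Origin: centre of one face (the underside at the start), x along its 84 mm length, z up. Starts flat on the blue lay-out area of the worktop. Both sheets are always present, so with two plates one stays spare; gripped across the 54 mm width by the very tips of the fingers
- ball_valve: bystander: grey PVC ball valve with a red handle, 120 mm long, beyond the turntable; origin under its centre
- nut_0: bystander: brass compression nut, 46 mm hexagon, 26 mm tall, beyond the turntable; origin under its centre
- nut_1: bystander: a second such nut
- filter_cup: bystander: white nylon filter cup, 64 mm wide, 85 mm tall, beyond the turntable; origin under its centre
There are look-alikes about, which are no part of the job. What is shaped like the plate_c but green or orange is not meant.

How it is judged:
By the outcome, as a careful person would: the job done as asked, in the order asked, and still so for the second after the job is handed in, with the robot touching nothing.
Of plate_a, plate_b, plate_c only 2 to 3 are there at a start; the rules pass over those that are not, and their reading is None.
At some moment in a run one of plate_a, plate_b, plate_c, sheet_a, sheet_b may be knocked a few centimetres aside while the robot is not near it.
Once in a run the grip may slacken for a moment while it holds something.
It also fails if it takes over 210 s, if anything falls off the work surface, if the arm or the gripper's body presses on something with over 40 N, if the wrist force passes 120 N, or if a joint passes its speed limit or range.

## Working session

There is one attempt and no reset: what is moved stays moved. The work goes in short steps, each a Python script; the robot and the scene stay as the last script left them, time stands still between calls to the robot, and variables do not carry over. Pictures are saved under pics/ and viewed, at most 14 in all, crops included, and the job is handed in when it is done.

```bash
ls; mkdir -p pics; python3 - <<'E'
from station import arm
import cv2,json
s=arm.get_state();print(s)
for n in("scene","top"):
    f=arm.grab_frame(n);cv2.imwrite(f"pics/{n}0.png",f["image"][:,:,::-1]);print(n,f["K"],f["k1"],f["R"],f["t"])
f=arm.grab_frame("wrist");print(f["K"],f["k1"],f["mount"])
E
```

```text
pics
{'clock': 0.0, 'joints': array([ 1.01239874,  0.43521614,  0.02500612,  1.57411038, -0.01163444,
        1.13400035, -0.07507714]), 'qvel': array([ 0.00059602,  0.00029817,  0.00083885,  0.00025969,  0.00181263,
       -0.00026127,  0.00075415]), 'joint_efforts': array([-6.56096800e-04, -6.67860317e+01,  9.84675698e-01, -3.14468157e+01,
       -6.08062372e-02,  4.25951346e-02,  1.60683826e-04]), 'tcp_pos': array([ 0.27483225, -0.56077066,  0.23694445]), 'ee_rot': array([-3.05891892e+00, -7.09301218e-01,  7.55475557e-04]), 'wrist_force': array([-0.04130269,  0.26533604,  0.17862489]), 'ft_torque': array([ 0.00996218,  0.00755713, -0.00932467]), 'grip_force': 0.0, 'finger_gap': 1.0000890702964438}
scene [[466.46109611   0.         315.622259  ]
 [  0.         466.46109611 241.31112798]
 [  0.           0.           1.        ]] 0.01209382505990528 [[-0.91442185  0.40417149  0.02186538]
 [ 0.24185235  0.58890099 -0.77116993]
 [-0.32456144 -0.69988644 -0.63625375]] [ 0.49392965 -0.03793334  1.24321749]
top [[539.77097721   0.         315.22810694]
 [  0.         539.77097721 239.02244812]
 [  0.           0.           1.        ]] -0.12242132696217997 [[-0.00298051 -0.99997885 -0.00578052]
 [-0.99105598  0.00372502 -0.13339477]
 [ 0.13341348  0.00533123 -0.99104612]] [0.02379964 0.53653078 1.19727874]
[[335.83225495   0.         316.36187567]
 [  0.         335.83225495 240.93644431]
 [  0.           0.           1.        ]] 0.013241485142981586 [[-1.49146012e-03 -9.64599212e-01 -2.63716012e-01  7.11079006e-02]
 [ 9.99998769e-01 -1.31012194e-03 -8.63488306e-04 -1.08847859e-04]
 [ 4.87420006e-04 -2.63716975e-01  9.64599979e-01 -1.45871909e-01]
 [ 0.00000000e+00  0.00000000e+00  0.00000000e+00  1.00000000e+00]]
```

View pics/scene0.png

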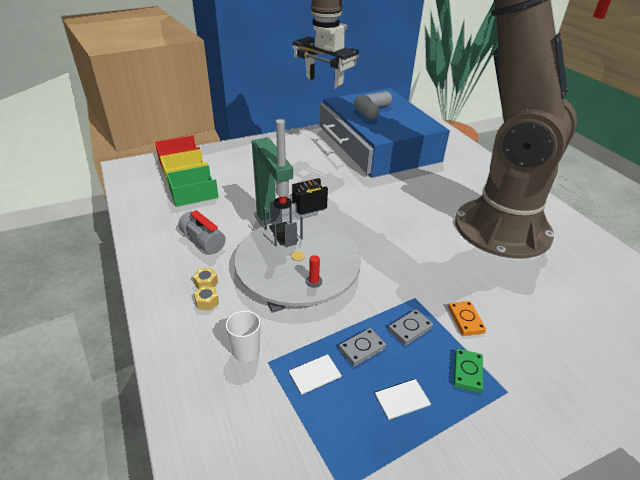

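View pics/top0.png

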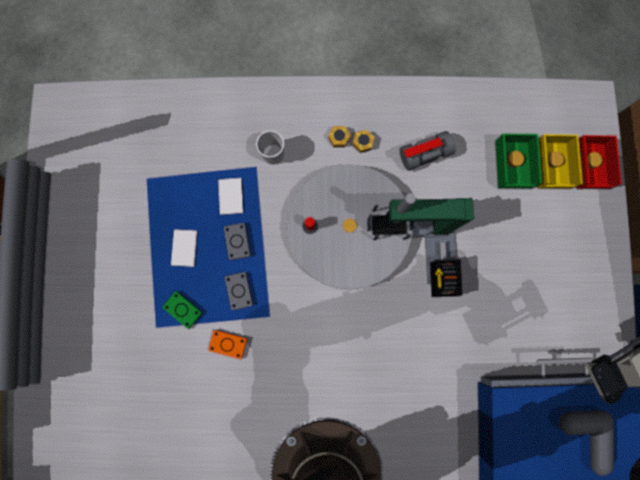

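```bash
cat > h.py <<'E'
import numpy as np,cv2
from scipy.spatial.transform import Rotation as Ro
from station import arm
def cam(name):
    s=arm.get_state(); f=arm.grab_frame(name)
    if name=="wrist":
        T=np.eye(4);T[:3,:3]=Ro.from_rotvec(s["ee_rot"]).as_matrix();T[:3,3]=s["tcp_pos"]
        M=T@np.array(f["mount"]);f["R"]=M[:3,:3].T;f["t"]=-M[:3,:3].T@M[:3,3]
    f["D"]=np.array([f["k1"],0,0,0,0.]);return f
def ray(f,uv):
    p=np.asarray(uv,float).reshape(-1,1,2);n=cv2.undistortPoints(p,f["K"],f["D"])[0,0]
    return -f["R"].T@f["t"], f["R"].T@np.r_[n,1]
def atz(f,uv,z):
    o,d=ray(f,uv);return o+d*(z-o[2])/d[2]
def tri(*fu):
    A=np.zeros((3,3));b=np.zeros(3)
    for f,uv in fu:
        o,d=ray(f,uv);d=d/np.linalg.norm(d);P=np.eye(3)-np.outer(d,d);A+=P;b+=P@o
    x=np.linalg.solve(A,b)
    r=[np.linalg.norm(np.cross(x-ray(f,uv)[0],ray(f,uv)[1]/np.linalg.norm(ray(f,uv)[1]))) for f,uv in fu]
    return x,max(r)
def proj(f,X):
    return cv2.projectPoints(np.asarray(X,float).reshape(-1,3),cv2.Rodrigues(f["R"])[0],f["t"],f["K"],f["D"])[0][:,0]
def crop(f,x0,y0,x1,y1,k,name):
    cv2.imwrite("pics/"+name,cv2.resize(f["image"][y0:y1,x0:x1,::-1],None,fx=k,fy=k,interpolation=cv2.INTER_CUBIC))
def down(yaw): # tool z down, tool y axis at angle yaw+90deg: tool x along yaw
    c,s=np.cos(yaw),np.sin(yaw)
    return Ro.from_matrix(np.array([[c,s,0],[s,-c,0],[0,0,-1]])).as_rotvec()
def rects(f,kind,z,box=None):
    im=f["image"].astype(int);mx=im.max(2);mn=im.min(2)
    m={"white":(mn>215),"grey":(mx-mn<22)&(mx<170)&(mx>60),"red":(im[...,0]>130)&(im[...,1]<60)&(im[...,2]<60)}[kind]
    m=m.astype(np.uint8)*255
    if box:
        k=np.zeros_like(m);x0,y0,x1,y1=box;k[y0:y1,x0:x1]=1;m*=k
    m=cv2.morphologyEx(m,cv2.MORPH_CLOSE,np.ones((5,5)))
    out=[]
    for c in cv2.findContours(m,0,1)[0]:
        if cv2.contourArea(c)<60: continue
        P=np.array([atz(f,p[0],z)[:2] for p in c])
        (cx,cy),(w,h),a=cv2.minAreaRect((P*1000).astype(np.float32))
        if w<h:w,h,a=h,w,a+90
        out.append((c.reshape(-1,2).mean(0).round(),round(cx,1),round(cy,1),round(w,1),round(h,1),round((a+90)%180-90,1)))
    return out
E
python3 - <<'E'
from h import *
t=cam("top");s=cam("scene")
for f,b in((t,(155,170,262,322)),(s,(270,300,500,470))):
    print("white",*rects(f,"white",.006,b),sep="\n");print("grey",*rects(f,"grey",.016,b),sep="\n")
for n,a,b in(("post",(310,223),(315,259)),("axis",(349,226),(298,256)),("p1",(236,241),(362,346)),("p2",(238,291),(411,326)),("s1",(230,196),(315,374)),("s2",(184,248),(403,399)),):
    print(n,tri((t,a),(s,b)))
crop(t,275,160,475,310,4,"c1.png");crop(s,225,110,375,310,3,"c2.png")
E
```

```text
white
grey
(array([238., 291.]), 420.5, 199.3, 77.1, 49.6, 13.0)
(array([237., 241.]), 535.4, 205.0, 78.2, 49.4, 10.5)
(array([260., 191.]), 652.4, 149.8, 106.7, 9.5, 5.7)
(array([184., 171.]), 699.5, 333.2, 145.8, 14.8, 89.3)
white
(array([402., 398.]), 519.1, 335.0, 82.2, 53.4, -3.5)
(array([314., 373.]), 642.4, 226.0, 82.4, 53.1, 3.8)
grey
(array([362., 347.]), 535.7, 212.4, 84.7, 55.0, 10.5)
(array([410., 327.]), 421.3, 207.0, 87.2, 54.3, 13.0)
(array([296., 305.]), 608.9, 67.6, 124.4, 34.1, -22.7)
post (array([0.56084046, 0.03372667, 0.10518044]), np.float64(0.001725241736947088))
axis (array([ 0.56360097, -0.05411654,  0.04306448]), np.float64(0.0019640675798332768))
p1 (array([0.53464563, 0.20830645, 0.01137085]), np.float64(0.001608700786284075))
p2 (array([0.41782034, 0.20227821, 0.01120003]), np.float64(0.0020031266391508018))
s1 (array([0.6434789 , 0.22593916, 0.00362077]), np.float64(0.001957477928496472))
s2 (array([0.51897747, 0.3341011 , 0.00194246]), np.float64(0.002549713859745371))
```

View pics/c1.png

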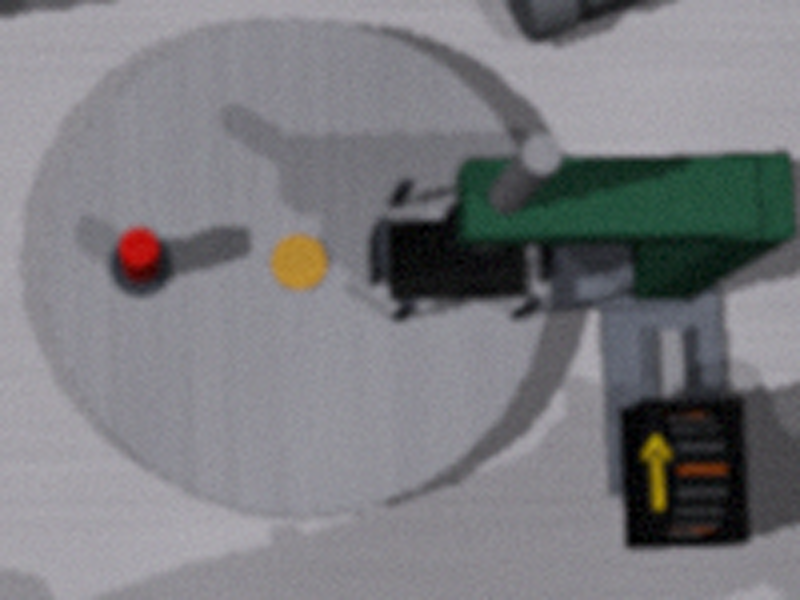

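View pics/c2.png

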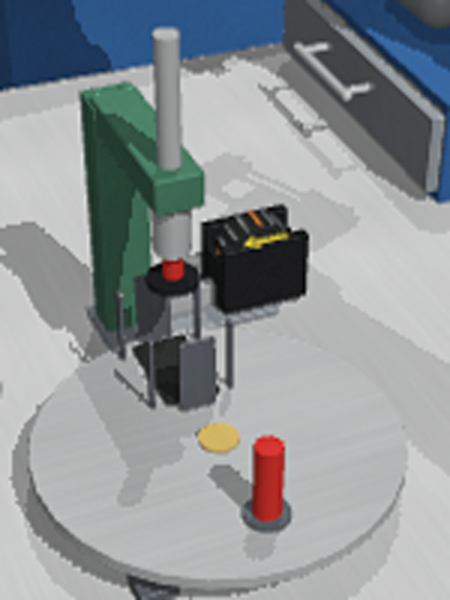

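```bash
python3 - <<'E'
from h import *
t=cam("top");s=cam("scene")
print("pole",tri((t,(410.5,198.75)),(s,(280.3,121))))
print("wheel",atz(t,(450.7,277),.085), "stem base/foot",atz(s,(282,203),.135))
print("arrow tip/tail",atz(t,(439,268.5),.075),atz(t,(439.5,287.5),.075))
for n,p,y in(("post0",(.561,.034,.09),np.pi/2),("post1",(.6536,-.054,.09),0),("nest",(.474,-.055,.06),0),("s1",(.643,.226,.015),0.05),("s2",(.519,.334,.012),-.05),("p2",(.42,.2,.013),.2)):
    print(n,[np.round(q,2) if (q:=arm.ik(p,down(y+k))) is not None else None for k in(0,np.pi)])
E
```

```text
pole (array([ 0.5647897 , -0.14545865,  0.33473904]), np.float64(0.0022891268225600603))
wheel [ 0.44506098 -0.27441792  0.085     ] stem base/foot [ 0.56572018 -0.14064092  0.135     ]
arrow tip/tail [ 0.46465908 -0.25131426  0.075     ] [ 0.42276343 -0.25118886  0.075     ]
post0 [array([ 0.24,  0.57, -0.56,  1.85,  0.4 ,  0.83, -0.52]), array([ 0.54,  0.76, -1.07,  1.83,  0.78,  1.04,  2.3 ])]
post1 [array([ 0.06,  0.63, -0.08,  1.64,  0.06,  0.88, -1.62]), array([ 0.42,  0.73, -0.67,  1.6 ,  0.51,  1.  ,  1.15])]
nest [array([ 0.11,  0.45, -0.14,  2.11,  0.11,  0.59, -1.68]), array([ 0.47,  0.52, -0.61,  2.08,  0.47,  0.68,  1.12])]
s1 [array([-0.24,  0.77, -0.29,  1.6 ,  0.28,  0.81, -2.16]), array([ 0.08,  0.93, -0.86,  1.57,  0.79,  1.02,  0.61])]
s2 [array([-0.41,  0.71, -0.37,  1.77,  0.36,  0.73, -2.59]), array([-0.19,  0.8 , -0.73,  1.75,  0.69,  0.86,  0.29])]
p2 [array([-0.29,  0.54, -0.35,  2.15,  0.37,  0.5 , -2.3 ]), array([-0.15,  0.58, -0.54,  2.14,  0.56,  0.56,  0.67])]
```

```bash
python3 - <<'E'
from h import *
arm.movel((.275,-.56,.43),max_speed=.25)
arm.move_ptp((.45,.08,.43),down(np.pi/2))
arm.move_ptp((.561,.034,.25),down(np.pi/2))
f=cam("wrist");crop(f,0,0,640,480,1,"w1.png")
print(arm.get_state()["clock"],rects(f,"red",.11), proj(f,(.561,.034,.11)), proj(f,(.5636,-.0541,.042)))
E
```

```text
4.55 [(array([318., 221.]), 563.3, 46.1, 20.0, 19.5, 87.2)] [[315.85322675 233.7854376 ]] [[318.25885444 294.06582924]]
```

View pics/w1.png

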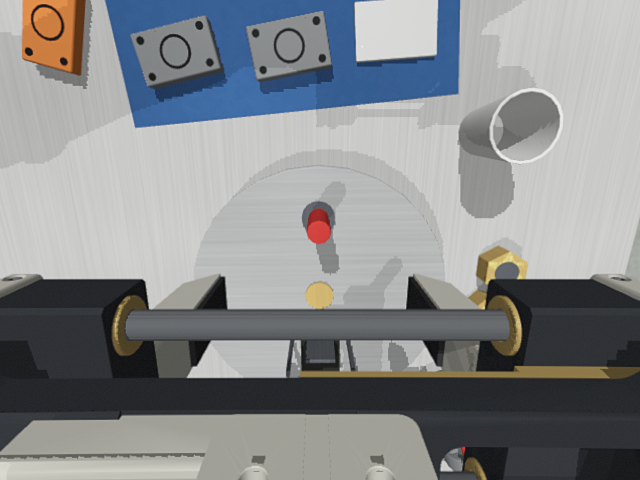

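```bash
python3 - <<'E'
from h import *
A=np.array([.5637,-.054])
arm.grip(.42)
Y=np.pi/2+.03
p=lambda y,z:(*(A+.089*np.array([np.cos(y),np.sin(y)])),z)
arm.movel(p(Y,.16),down(Y));arm.movel(p(Y,.09))
print(arm.get_state()["wrist_force"])
for y in np.linspace(Y,-.06,9)[1:]: arm.movel(p(y,.09),down(y),max_speed=.12)
arm.wait(.5);print(arm.get_state()["wrist_force"])
arm.movel(p(0.02,.09),down(0.02),max_speed=.05)
arm.wait(.3);print(arm.get_state()["wrist_force"],arm.get_state()["clock"])
arm.movel(p(0.02,.2));arm.grip(.82)
# look at the nest from above
arm.move_ptp((.474,-.055,.28),down(np.pi))
f=cam("wrist");crop(f,0,0,640,480,1,"w2.png")
A=proj(f,[(.5637,-.054,.042),(.474,-.055,.048)]);print(A)
t=cam("top");crop(t,275,160,475,310,4,"c3.png")
E
```

```text
[ 0.46281934 -0.3194256   0.33246772]
[-0.80801695 -0.06786076  0.60218153]
[ 0.30825768 -0.64711317 -0.03064528] 10.8583
[[317.14173299 284.47764588]
 [316.1577596  213.34488179]]
```

View pics/w2.png

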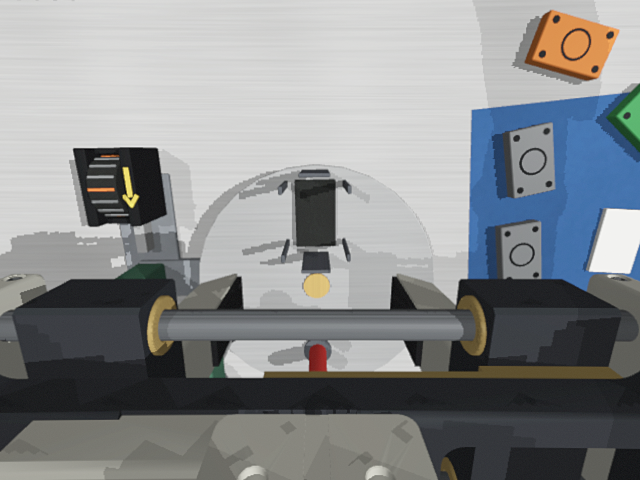

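```bash
cat >> h.py <<'E'
def find(f,kind,size,zt,near,dbg=False):
    im=f["image"].astype(int);mx=im.max(2);mn=im.min(2)
    m={"white":(mn>170),"grey":(mx-mn<25)&(mx<190)&(mx>75),"black":mx<48}[kind].astype(np.uint8)*255
    m[275:]=0
    m=cv2.morphologyEx(m,cv2.MORPH_OPEN,np.ones((3,3)))
    if kind!="black": m=cv2.morphologyEx(m,cv2.MORPH_CLOSE,np.ones((3,3)))
    best=None
    for c in cv2.findContours(m,0,1)[0]:
        if cv2.contourArea(c)<300: continue
        P=np.array([atz(f,p[0],zt)[:2] for p in c])*1000
        (cx,cy),(w,h),a=cv2.minAreaRect(P.astype(np.float32))
        if w<h:w,h,a=h,w,a+90
        if dbg: print("  ",cx,cy,w,h,a)
        if abs(w-size[0])<9 and abs(h-size[1])<9:
            d=np.hypot(cx-near[0]*1e3,cy-near[1]*1e3)
            if best is None or d<best[0]: best=(d,cx/1e3,cy/1e3,w,h,np.deg2rad((a+90)%180-90))
    return best
E
python3 - <<'E'
from h import *
f=cam("wrist")
print("nest",find(f,"black",(78,46),.048,(.474,-.055)))
arm.move_ptp((.42,.2,.26),down(np.pi+.2))
f=cam("wrist");print("p2",find(f,"grey",(80,50),.016,(.42,.2)))
print("p1",find(f,"grey",(80,50),.016,(.535,.207)))
arm.movel((.535,.207,.26))
g=cam("wrist");print("p1",find(g,"grey",(80,50),.016,(.535,.207)))
print("s1",find(g,"white",(84,54),.006,(.64,.226)),"s2",find(g,"white",(84,54),.006,(.52,.334)))
crop(g,0,0,640,480,1,"w3.png")
E
```

```text
nest None
p2 (np.float64(3.144612990821478), 0.41702560424804686, 0.20102056884765626, 79.55902099609375, 49.10132598876953, np.float64(0.22797557747946182))
p1 (np.float64(118.12582973229891), 0.41702560424804686, 0.20102056884765626, 79.55902099609375, 49.10132598876953, np.float64(0.22797557747946182))
p1 (np.float64(2.377354741744895), 0.5326371459960938, 0.20726217651367188, 79.51136016845703, 48.39344024658203, np.float64(0.18271387310729056))
s1 (np.float64(161.4917922331498), 0.519479248046875, 0.33349114990234374, 83.95689392089844, 53.608036041259766, np.float64(-0.06081075348892383)) s2 (np.float64(0.7280872328013157), 0.519479248046875, 0.33349114990234374, 83.95689392089844, 53.608036041259766, np.float64(-0.06081075348892383))
```

View pics/w3.png

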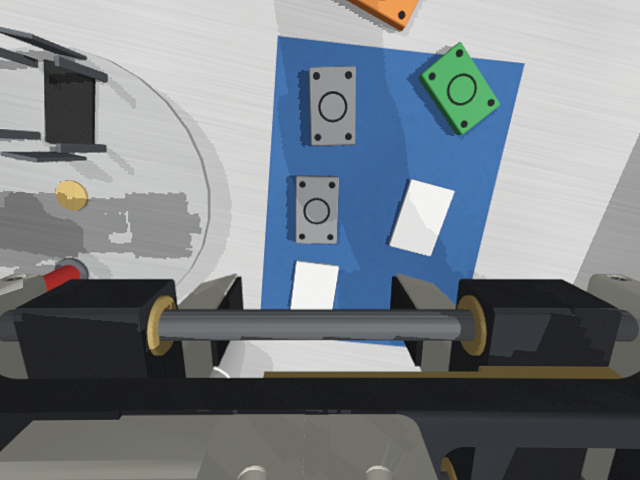

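```bash
python3 - <<'E'
import cv2,numpy as np
im=cv2.imread("pics/w2.png")[150:275,260:380]
g=im.max(2)
print(g[60,20:100]);print(g[20:110,55])
for r in(40,60,80): 
    x=np.where(g[r]<60)[0]+260;print(r+150,x)
cv2.imwrite("pics/c4.png",cv2.resize(im,None,fx=4,fy=4,interpolation=cv2.INTER_CUBIC))
E
```

```text
[200 199 199 199 200 199 199 199 199 200 202 197 148 145 146  92  52  48
  54  54  51  50  53  51  52  54  53  51  54  52  51  53  54  53  53  52
  53  53  53  51  54  51  53  50  55  52  53  52  53  50  50  52  54  48
  58 121 188 189 202 202 201 202 201 201 201 202 202 202 201 202 201 202
 203 203 202 202 202 201 201 202]
[ 64  55  58 103 125 124 117 160 168 114  48  44  48  48  54  57  46  36
  38  38  38  37  34  35  33  49  56  54  53  54  54  54  50  54  52  51
  54  53  53  52  52  55  55  52  55  55  55  54  52  55  54  55  56  56
  56  54  52  53  54  58  56  55  53  54  55  55  53  55  56  51  51  52
  54  52  52  50  86 132 146 146 149 114  58  57  53  52  58  57  59  62]
190 [295 296 297 298 299 300 301 302 303 304 305 306 307 308 309 310 311 312
 313 314 315 316 317 318 319 320 321 322 323 324 325 326 327 328 329 330
 331 332 333 334 347]
210 [296 297 298 299 300 301 302 303 304 305 306 307 308 309 310 311 312 313
 314 315 316 317 318 319 320 321 322 323 324 325 326 327 328 329 330 331
 332 333 334]
230 [297 298 299 300 301 302 303 304 305 306 307 308 309 310 311 312 313 314
 315 316 317 318 319 320 321 322 323 324 325 326 327 328 329 330 331 332
 333 334]
```

View pics/c4.png

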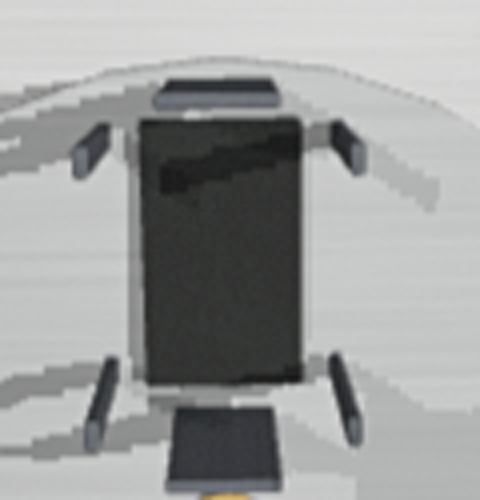

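```bash
cat >> h.py <<'E'
N=np.array([.4738,-.056]);NY=.015
def st(): 
    s=arm.get_state();return round(s["clock"],1),round(s["finger_gap"],3),round(float(s["grip_force"]),1),np.round(s["wrist_force"],1),np.round(s["tcp_pos"],4)
def look(kind,size,zt,near):
    arm.move_ptp((*near,.26),down(np.pi+.1));arm.wait(.2)
    return find(cam("wrist"),kind,size,zt,near)
def pick(x,y,yaw,ztcp):
    o=down(np.pi+yaw)
    arm.grip(.82);arm.move_ptp((x,y,.12),o);arm.movel((x,y,.04));arm.movel((x,y,ztcp),max_speed=.05)
    arm.grip(0.);arm.wait(.3);print("gripped",st())
    arm.movel((x,y,.06),max_speed=.08);arm.movel((x,y,.24),max_speed=.2);print("lifted",st())
def over():
    arm.move_ptp((*N,.24),down(np.pi+NY));arm.wait(.2);print("over",st())
def place(ztcp):
    arm.movel((*N,ztcp+.02),max_speed=.1);arm.wait(.3)
    f0=arm.get_state()["wrist_force"][2];z=ztcp+.004
    while z>ztcp-.003:
        arm.movel((*N,z),max_speed=.02);arm.wait(.1);d=arm.get_state()["wrist_force"][2]-f0
        if d>2.5: break
        z-=.001
    print("contact",round(z,4),round(d,1),st())
    arm.grip(.68);arm.wait(.2)
    arm.movel((*N,ztcp+.03),max_speed=.05);arm.movel((*N,.26),max_speed=.2);arm.wait(.2)
E
python3 - <<'E'
from h import *
b=look("grey",(80,50),.016,(.417,.201));print(b)
pick(b[1],b[2],b[5],.013)
over()
f=cam("wrist");crop(f,160,80,480,320,2,"w4.png")
E
```

```text
(np.float64(0.15112176503267954), 0.4168514404296875, 0.2009722900390625, 79.77664184570312, 49.26023483276367, np.float64(0.22332248577811856))
gripped (21.0, 0.538, 30.0, array([ 0.1, -1. ,  4.9]), array([0.417 , 0.201 , 0.0131]))
lifted (22.8, 0.541, 30.0, array([ 0.6,  0.1, -1.4]), array([0.4163, 0.2004, 0.2389]))
over (24.1, 0.54, 30.0, array([-0.2,  0.2, -1.4]), array([ 0.4739, -0.0543,  0.2401]))
```

View pics/w4.png

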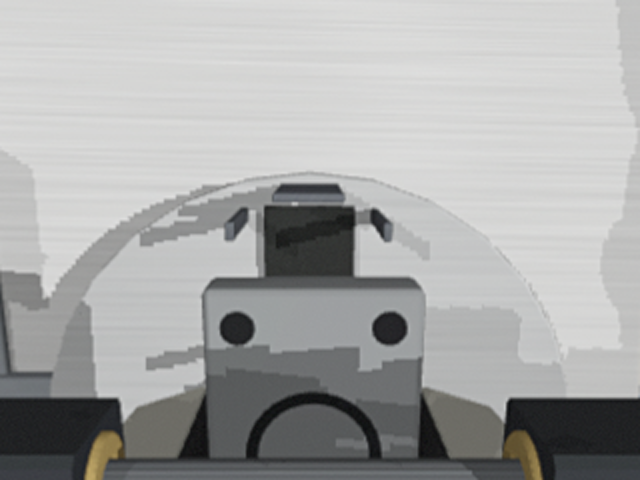

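```bash
python3 - <<'E'
from h import *
place(.061)
f=cam("wrist");print(st(),find(f,"grey",(80,50),.064,N));crop(f,220,130,420,280,4,"w5.png")
E
```

```text
contact 0.061 3.1 (28.6, 0.542, 30.0, array([-0.9,  0.1,  1.9]), array([ 0.4739, -0.056 ,  0.0611]))
(31.3, 0.68, 0.0, array([ 0. , -0.3, -0.4]), array([ 0.4734, -0.0559,  0.2592])) None
```

View pics/w5.png

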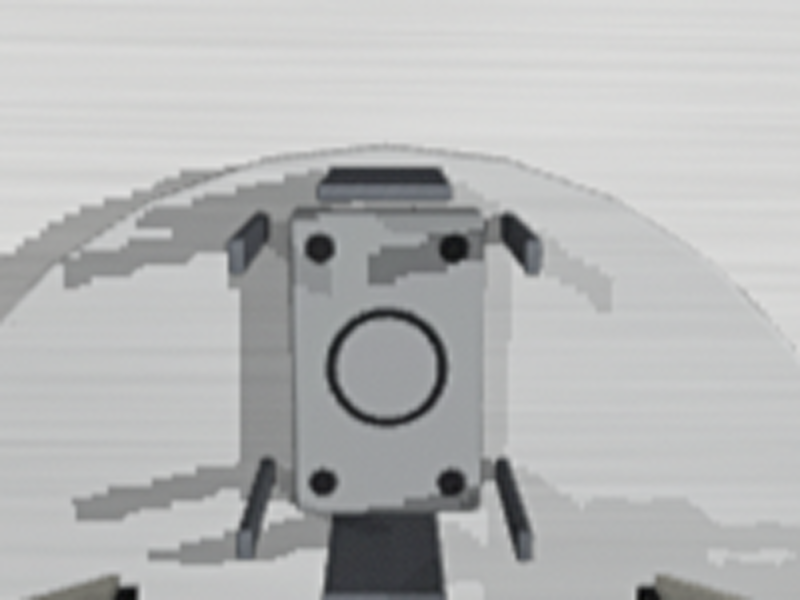

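```bash
python3 - <<'E'
from h import *
b=look("white",(84,54),.006,(.519,.333));print(b)
pick(b[1],b[2],b[5],.0118)
over()
f=cam("wrist");crop(f,160,80,480,320,2,"w6.png")
E
```

```text
(np.float64(1.0974826543960385), 0.519178955078125, 0.33408279418945314, 84.02124786376953, 53.373748779296875, np.float64(-0.05764904864278176))
gripped (36.2, 0.58, 30.0, array([-0.5,  0.2, -0.6]), array([0.5192, 0.3341, 0.0118]))
lifted (38.0, 0.583, 30.0, array([ 0.1,  0.9, -0.8]), array([0.5188, 0.3335, 0.2387]))
over (39.7, 0.582, 30.0, array([ 0. , -0.4, -0.1]), array([ 0.4741, -0.055 ,  0.2401]))
```

View pics/w6.png

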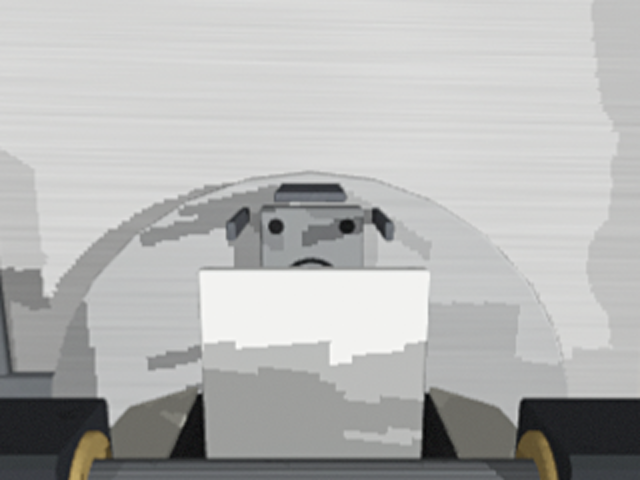

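```bash
python3 - <<'E'
from h import *
place(.076)
f=cam("wrist");A=f["image"][140:270,230:400]
print(st(),find(f,"white",(84,54),.070,N,True))
b=look("grey",(80,50),.016,(.5326,.2073));print(b)
pick(b[1],b[2],b[5],.013)
over()
g=cam("wrist");B=g["image"][110:240,230:400]
cv2.imwrite("pics/m1.png",cv2.resize(np.vstack([A,B])[:,:,::-1],None,fx=2.3,fy=2.3,interpolation=cv2.INTER_CUBIC))
E
```

```text
contact 0.075 9.3 (44.5, 0.582, 30.0, array([-2.3, -0.9,  8.8]), array([ 0.4739, -0.056 ,  0.0755]))
   488.14544677734375 -125.84214782714844 106.28754425048828 85.76142883300781 90.75480055809021
   404.55364990234375 -71.54144287109375 619.5167846679688 251.26837158203125 90.57011759281158
(47.0, 0.679, 0.0, array([-0.2, -0.1, -0.2]), array([ 0.4734, -0.056 ,  0.2592])) None
(np.float64(0.5701435688079721), 0.5327073364257813, 0.20674005126953124, 79.4701156616211, 49.24277114868164, np.float64(0.17855824325281727))
gripped (51.6, 0.538, 30.0, array([-0. , -0.3,  2.5]), array([0.5328, 0.2068, 0.0131]))
lifted (53.4, 0.545, 30.0, array([-0.8,  0.4, -0.9]), array([0.5322, 0.2061, 0.2387]))
over (54.6, 0.542, 30.0, array([-0.1, -0.3, -1.8]), array([ 0.4742, -0.0545,  0.2401]))
```

View pics/m1.png

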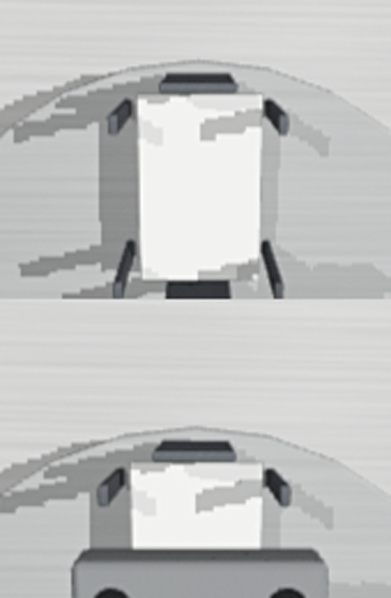

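```bash
python3 - <<'E'
from h import *
place(.083)
f=cam("wrist");A=f["image"][140:270,230:400]
A0=np.array([.5640,-.0546])
p=lambda y,z:(*(A0+.089*np.array([np.cos(y),np.sin(y)])),z)
Y=.015
arm.move_ptp(p(Y,.2),down(Y));arm.grip(.42);g=cam("wrist");B=g["image"][120:270,230:400]
arm.movel(p(Y,.09));print(st())
for y in np.linspace(Y,np.pi/2+.08,10)[1:]: arm.movel(p(y,.09),down(y),max_speed=.07)
arm.wait(.6);print(st())
Y=np.pi/2+.03
arm.movel(p(Y,.09),down(Y),max_speed=.05);arm.wait(.3);print(st())
arm.movel(p(Y,.25));arm.wait(.2)
t=cam("top");C=t["image"][190:265,290:440];C=cv2.resize(C,None,fx=1.7,fy=1.7)
w=cam("wrist");s=cam("scene");D=s["image"][160:310,230:380]
h=300;k=lambda I:cv2.resize(I,(400,300),interpolation=cv2.INTER_CUBIC)
cv2.imwrite("pics/m2.png",np.vstack([np.hstack([k(A),k(B)]),np.hstack([k(C),k(D)])])[:,:,::-1])
E
```

```text
contact 0.082 17.8 (59.3, 0.542, 30.0, array([-6. , -0.7, 17.7]), array([ 0.474 , -0.0559,  0.083 ]))
(65.4, 0.421, 0.0, array([-0.7, -0.2,  0.4]), array([ 0.6536, -0.0536,  0.0909]))
(69.4, 0.42, 0.0, array([ 0.4, -1. ,  0. ]), array([0.5569, 0.0341, 0.09  ]))
(70.0, 0.418, 0.0, array([ 0.2, -0.6, -0. ]), array([0.5612, 0.0344, 0.09  ]))
```

View pics/m2.png

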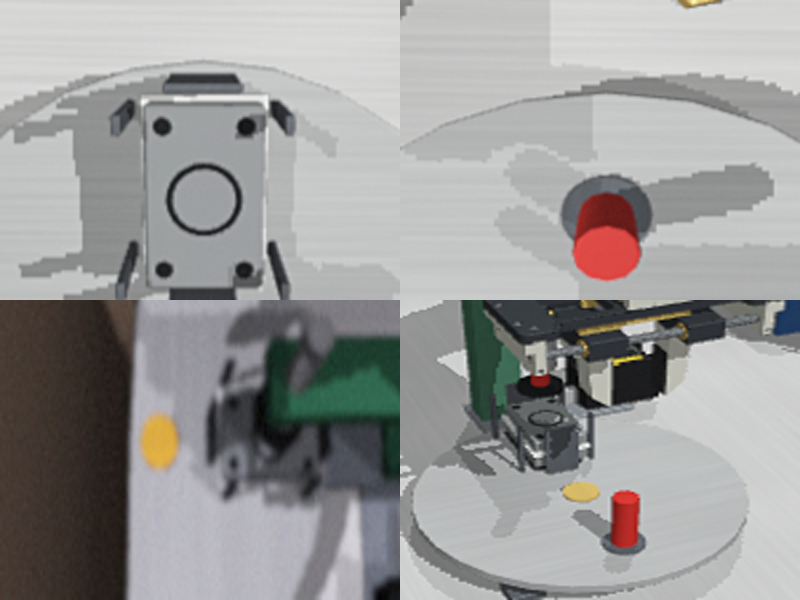

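```bash
cat >> h.py <<'E'
def red(f):
    im=f["image"][150:250,272:296].astype(float);r=np.clip(im[...,0]-im[...,1:].max(2),0,None)
    r[r<30]=0;rs=r.sum(1);ys=np.arange(150,250)
    return round(r.sum()/1000,2), round(float((rs*ys).sum()/max(rs.sum(),1)),2), int((r.max(1)>70).sum())
def orange(f,box):
    x0,y0,x1,y1=box;im=f["image"][y0:y1,x0:x1].astype(int)
    m=((im[...,0]>150)&(im[...,0]-im[...,2]>90)&(im[...,1]<im[...,0]*.62)).astype(np.uint8)
    n,_,s,c=cv2.connectedComponentsWithStats(m)
    return [(c[i]+[x0,y0],s[i][2:]) for i in range(1,n) if s[i][4]>=4]
E
python3 - <<'E'
from h import *
im=cv2.imread("pics/scene0.png")[:,:,::-1];print("base",red({"image":im}))
arm.movel((.5613,.034,.45),max_speed=.3)
s=cam("scene");print("now",red(s))
arm.move_ptp((.40,.05,.45),down(np.pi*.75))
arm.move_ptp((.40,-.274,.30),down(np.pi));arm.wait(.2)
w=cam("wrist");t=cam("top");print(st(),np.round(arm.get_state()["joints"],2))
ob=orange(w,(100,0,540,275));print(ob,proj(w,(.445,-.274,.085)))
for c,_ in ob: print(c,tri((t,(450.75,277)),(w,c)),atz(w,c,.085))
cv2.imwrite("pics/wh.png",w["image"][:,:,::-1])
E
```

```text
base (np.float64(5.51), 199.59, 7)
now (np.float64(5.56), 199.59, 7)
(75.1, 0.425, 0.0, array([-0.3, -0.1, -0.3]), array([ 0.4002, -0.2737,  0.3001])) [-0.46  0.25  1.2   1.87 -0.25  1.19  2.39]
[(array([312., 220.]), array([11,  1, 11], dtype=int32)), (array([317.5       , 252.04166667]), array([24,  2, 24], dtype=int32)), (array([321., 254.]), array([17,  1, 17], dtype=int32))] [[315.81515822 255.20754364]]
[312. 220.] (array([ 0.43706651, -0.2876132 , -0.00439617]), np.float64(0.016001121465590157)) [ 0.40454217 -0.27813147  0.085     ]
[317.5        252.04166667] (array([ 0.44369013, -0.27356499,  0.08247314]), np.float64(0.002152202989489517)) [ 0.44126839 -0.27210126  0.085     ]
[321. 254.] (array([ 0.44252451, -0.27012169,  0.09488208]), np.float64(0.00268463114069263)) [ 0.44357908 -0.26815942  0.085     ]
```

```bash
cat >> h.py <<'E'
W=np.array([.4435,-.273])
def stroke(L,tgt=8.,x0=None):
    """one forward stroke of length L; returns distance drawn in contact"""
    x0=W[0]-.013 if x0 is None else x0
    arm.movel((x0,W[1],.115),max_speed=.15);arm.wait(.2);f0=arm.get_state()["wrist_force"]
    F=lambda:arm.get_state()["wrist_force"]-f0
    arm.movel((x0,W[1],.099),max_speed=.06);z=.099
    while z>.088:
        arm.movel((x0,W[1],z),max_speed=.02);arm.wait(.05)
        if F()[2]>tgt-2: break
        z-=.0004
    zc=z;x=x0;lo=[]
    while x<x0+L-1e-6:
        x=min(x+.004,x0+L);arm.movel((x,W[1],z),max_speed=.06);f=F();lo.append(np.round(f[[0,2]],1))
        z-=np.clip((tgt-f[2])*.00004,-.0004,.0004)
    print("z",round(zc,4),round(z,4),"Fx,Fz",*lo)
    arm.movel((x,W[1],.115),max_speed=.15)
E
python3 - <<'E'
from h import *
arm.grip(0.)
q=arm.ik((*W,.096),down(np.pi));print(q)
arm.movel((W[0]-.013,W[1],.16),down(np.pi))
stroke(.026)
print(st(),red(cam("scene")))
w=cam("wrist");print(orange(w,(100,0,540,275)))
E
```

```text
[-0.18023257  0.58317566  0.90686474  2.03394095 -0.62972204  0.82778232
  2.66629254]
z 0.0954 0.0954 Fx,Fz [ 0.6 11.1] [0.6 9.6] [0.6 9.2] [1.6 9.5] [1.  6.8] [1.3 5.3] [1.6 4.1]
(83.0, 0.0, 0.0, array([ 0.3,  0.8, -0.5]), array([ 0.4566, -0.2733,  0.1153])) (np.float64(5.68), 204.03, 7)
[(array([320.61702128, 215.06382979]), array([48,  6, 94], dtype=int32))]
```

```bash
python3 - <<'E'
from h import *
s=cam("scene");p=proj(s,[(.565,-.1445,.152),(.565,-.1445,.102)]);print((p[1]-p[0])/50)
base=199.59
for i in range(2):
    stroke(.026);r=red(cam("scene"));print(r,arm.get_state()["clock"])
E
```

```text
[0.0105398  0.35465254]
z 0.0954 0.0955 Fx,Fz [-1.1 11.7] [ 0.2 10. ] [1.  9.4] [1.  8.8] [0.5 7. ] [1.1 6.3] [0.9 5.1]
(np.float64(5.32), 208.54, 7) 89.225
z 0.0954 0.0955 Fx,Fz [ 0.  11.5] [2.2 9.9] [1.5 9. ] [2.3 9.1] [1.9 7.5] [3.1 5.3] [2.4 5.2]
(np.float64(5.32), 212.93, 7) 95.25
```

```bash
python3 - <<'E'
from h import *
stroke(.026);print(red(cam("scene")))
stroke(.0066,x0=W[0]-.004);print(red(cam("scene")),arm.get_state()["clock"])
arm.movel((.40,-.273,.2),max_speed=.2);arm.wait(.3)
s=cam("scene");print(red(s))
w=cam("wrist");im=cv2.resize(s["image"][150:300,210:380],(800,600),interpolation=cv2.INTER_CUBIC)
im[:200,:250]=cv2.resize(s["image"][290:440,260:450],(250,200))
cv2.imwrite("pics/fin.png",im[:,:,::-1])
b=s["image"];print([(y,int(b[y,282,0])-int(b[y,282,1])) for y in range(205,226)])
o=cv2.imread("pics/scene0.png")[:,:,::-1];print([(y,int(o[y,282,0])-int(o[y,282,1])) for y in range(192,208)])
E
```

```text
z 0.0954 0.0955 Fx,Fz [-0.4 11.8] [1.5 9.7] [1.6 7.9] [1.3 9.1] [1.9 9.1] [1.9 5.3] [0.9 4.5]
(np.float64(3.26), 216.25, 4)
z 0.0954 0.0955 Fx,Fz [0.1 9.3] [-0.5  8.9]
(np.float64(2.27), 216.84, 3) 105.9917
(np.float64(2.25), 216.84, 3)
[(205, -3), (206, -3), (207, -3), (208, -2), (209, -3), (210, -3), (211, -2), (212, -2), (213, -3), (214, -3), (215, -2), (216, 116), (217, 138), (218, 132), (219, -10), (220, -2), (221, 0), (222, -1), (223, -2), (224, -2), (225, -4)]
[(192, -1), (193, -2), (194, -2), (195, -5), (196, -4), (197, 115), (198, 136), (199, 136), (200, 136), (201, 138), (202, 134), (203, 69), (204, -7), (205, -2), (206, 0), (207, 0)]
```

View pics/fin.png

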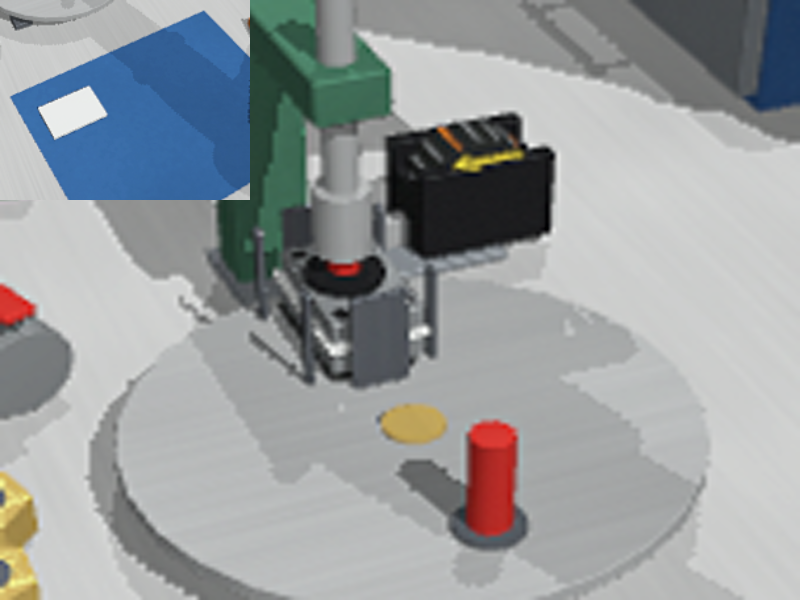

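```bash
python3 -c "
from h import *
print(st());print(arm.sign_off())"
```

```text
(107.0, 0.005, 0.0, array([ 0.1,  0. , -0.8]), array([ 0.3999, -0.273 ,  0.1996]))
the job is handed in; nothing more can be done
None
```

I handed the job in at 107 s of the 210 s allowed: both grey plates are stacked on the nest with one sheet between them, the table is in the press detent, and the foot is pushed in about 9 mm (camera estimates 8 to 11.5 mm; 3 to 14 will do). The spare sheet is still on the worktop, and I did not touch the valve, nuts or cup.

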